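# Put the mixed-up vases back on their own coloured discs

### The job

The four vases on the packing bench have been set on the wrong display discs: swap them round until every vase stands upright in the middle of the disc of its own colour, with the empty white disc as a free spot to park a vase on the way. Set each vase down gently: never drop one or knock one over. Leave the amber candle jar where it is.

Things in the scene. Friction and masses are not known exactly. Their poses are not given: they have to be found in the camera images.
- vase_red: loose glazed red bud vase, upright, 0.25 kg, 130 mm tall, round about its z axis; belly 66 mm across up to 50 mm height, narrowing to a straight neck 34 mm across from 88 mm height to the flat top at 130 mm; foot 54 mm across. The mouth is only a dark spot on the flat top, not a hole. Grip it by the neck. Origin: centre of its foot; z up
- vase_yellow: loose glazed yellow bud vase, upright, 0.25 kg, 130 mm tall, round about its z axis; belly 66 mm across up to 50 mm height, narrowing to a straight neck 34 mm across from 88 mm height to the flat top at 130 mm; foot 54 mm across. The mouth is only a dark spot on the flat top, not a hole. Grip it by the neck. Origin: centre of its foot; z up
- vase_green: loose glazed green bud vase, upright, 0.25 kg, 130 mm tall, round about its z axis; belly 66 mm across up to 50 mm height, narrowing to a straight neck 34 mm across from 88 mm height to the flat top at 130 mm; foot 54 mm across. The mouth is only a dark spot on the flat top, not a hole. Grip it by the neck. Origin: centre of its foot; z up
- vase_blue: loose glazed blue bud vase, upright, 0.25 kg, 130 mm tall, round about its z axis; belly 66 mm across up to 50 mm height, narrowing to a straight neck 34 mm across from 88 mm height to the flat top at 130 mm; foot 54 mm across. The mouth is only a dark spot on the flat top, not a hole. Grip it by the neck. Origin: centre of its foot; z up
- disc_red: fixed flat round red display disc, 105 mm across and 8 mm thick, the place of the red vase; at the start a vase of another colour stands in its middle. Origin: centre of its underside, at table height; z up
- disc_yellow: fixed flat round yellow display disc, 105 mm across and 8 mm thick, the place of the yellow vase; at the start a vase of another colour stands in its middle. Origin: centre of its underside, at table height; z up
- disc_green: fixed flat round green display disc, 105 mm across and 8 mm thick, the place of the green vase; at the start a vase of another colour stands in its middle. Origin: centre of its underside, at table height; z up
- disc_blue: fixed flat round blue display disc, 105 mm across and 8 mm thick, the place of the blue vase; at the start a vase of another colour stands in its middle. Origin: centre of its underside, at table height; z up
- disc_spare: fixed flat round white display disc, 105 mm across, 8 mm thick, empty at the start: the free spot. Origin: centre of its underside, at table height; z up
- jar_candle: loose bystander: amber glass candle jar with a white label and a dark lid, 60 mm across, 85 mm tall, standing near the left of the discs, to be left where it is. Origin: centre of its underside; z up
There are look-alikes about, which are no part of the job. Several things have the shape of the disc_red; the one meant has the colours described above.

How it is judged:
At the end, for the whole second after the job is handed in: Each vase stands upright (within 0.1 rad) on the disc of its own colour, its axis within 15 mm of the disc's centre, its foot on the disc, released and at rest; the candle jar is within 30 mm of where it was (distance of jar_candle from where it was at the start of the episode below 0.03 m and horizontal distance between vase_red and disc_red below 0.015 m and z of vase_red in the frame of disc_red between 0.005 and 0.012 m and angle between each of vase_red, vase_yellow, vase_green, vase_blue's own z axis and vertical below 0.1 rad and linear speed of each of vase_red, vase_yellow, vase_green, vase_blue below 0.02 m/s and angular speed of each of vase_red, vase_yellow, vase_green, vase_blue below 0.2 rad/s and horizontal distance between vase_yellow and disc_yellow below 0.015 m and z of vase_yellow in the frame of disc_yellow between 0.005 and 0.012 m and horizontal distance between vase_green and disc_green below 0.015 m and z of vase_green in the frame of disc_green between 0.005 and 0.012 m and horizontal distance between vase_blue and disc_blue below 0.015 m and z of vase_blue in the frame of disc_blue between 0.005 and 0.012 m); the robot touches nothing.
It fails at once if a vase is knocked over (leans more than 0.7 rad) (angle between any of vase_red, vase_yellow, vase_green, vase_blue's own z axis and vertical above 0.7 rad).
It fails at once if a vase is dropped (falls free of the fingers faster than 0.5 m/s, a drop of over about 13 mm) ((linear speed of vase_red above 0.5 m/s and contact force between vase_red and the fingers below 0.1 N) or (linear speed of vase_yellow above 0.5 m/s and contact force between vase_yellow and the fingers below 0.1 N) or (linear speed of vase_green above 0.5 m/s and contact force between vase_green and the fingers below 0.1 N) or (linear speed of vase_blue above 0.5 m/s and contact force between vase_blue and the fingers below 0.1 N)).
It fails at once if the candle jar is moved more than 30 mm (distance of jar_candle from where it was at the start of the episode above 0.03 m).
It also fails if it takes over 136 s, if anything falls off the work surface, if the arm or the gripper's body presses on something with over 40 N, if the wrist force passes 120 N, or if a joint passes its speed limit or range.

### The arm

A 6-joint arm with a two-finger parallel gripper is mounted at the origin on the work surface. World frame = base frame: x ahead of the robot, y to its left, z up, the work surface at z = 0. Lengths are in m, angles in rad, forces in N, time in s.
With the tool pointing down it reaches from about 0.25 to 0.775 m from the base axis. Payload 4 kg.
Tool frame: the origin (TCP) lies at the very end of the fingers, on their centre line; the grasp point (between the pads) lies tcp_to_grasp behind it (tcp_to_grasp is the distance from the TCP to the grasp point, in m); z points along the fingers, y is the direction in which the jaws open and shut (so a half turn about z gives the same grasp; the last joint's range is limited). The gripper opens to 94 mm and grips with 3 to 60 N. Pads are 16 mm wide; open, the fingers measure 119 mm over their backs; the gripper's body (75 mm by 177 mm) begins 78 mm behind the grasp point.
Start: joints at [-1.213, 0.087, 1.371, -0, 1.684, -0.103], TCP at [0.245, -0.493, 0.206] pointing down, gripper open.
Joint ranges: [-3.1, 3.1], [-0.76, 2.03], [0.27, 2.55], [-1.08, 4.22], [0.17, 2.65], [-2.57, 2.57]. Speed limits (rad/s): [2.79, 2.79, 3.14, 3.14, 3.14, 3.14].

### API

Orientations are given as [roll, pitch, yaw] about the fixed x, y, z axes, in that order (R = Rz(yaw) Ry(pitch) Rx(roll)).
In Python, from bench import * gives the robot as it stands.
- The arm moves only by the tool play_rows, never from a script. Its argument "rows" is a list of rows, each a list of 3 entries, a list of its own where there are three numbers: the finger opening in cm, from 0 to 9.4, then the shift along the world's x, y, z in cm, then the turn, a rotation vector about the world's x, y, z in rad. A call has 1 to 8 rows; each row is the pose to reach, as a shift and turn from the pose commanded when the call began; what a row does not reach only later rows make up. A row lasts 1/12 s, in which the tool goes at most 41.7 mm and 7.16 degrees, less where a joint would pass 70% of its speed; a pose out of reach is approached as far as the arm can. A call with a gripper value outside its range is refused whole. The fingers move at their own pace and stop on an object; the grip force is fixed at half the most. Time passes only in rows, so rows that repeat a pose let the fingers close. It gives the time, the measured TCP pose, the force and the opening at its end, in the units of the state.
- get_obs(): the state, without advancing time (a new reading comes with each control period).
- snapshot(name): name is "scene" or "top"; returns a dict with "pixels" (384x512x3 uint8, red, green, blue), "fx", "fy", "cx", "cy" (pixels), "rvec" (rotation vector, rad) and "tvec" (3), from world to camera coordinates, as OpenCV has them. Camera axes: x right, y down, z forward; pixel columns grow to the right and rows downward; lengths in m; the calibration is good to about 2 mm. A picture is of the moment at which its call begins. There is no depth.
- close_job(): hands the job in, once; it reports no verdict.
Trained networks look in the newest picture that a camera, given by its name, has taken for a name from the list of things; names that differ only in an ending like _2 or _b are one class to them, and where a whole thing is asked for, a point or a joint stands for the part that bears it (a point fixed in the world has none). Each returns a list of dicts, best first, with "confidence" (0 to 1); they miss things now and then, are a little off and sometimes report something else, mostly with a low value. They report only what shows in the picture. A call takes as long as a camera call. They do not tell look-alikes from the thing itself.
- silhouettes(camera, label): "mask" (384x512 bool, what is visible of it) and "point" ([row, column] in pixels, amid what is visible of it).
The state is a dict: "time": time; "joint_positions": joint angles; "qvel": joint speeds; "joint_torque": joint torques, N m; "tool_pos": TCP position; "ee_rot": TCP orientation; "wrist_force": force on the tool from outside, world axes, zero at the start; "wrist_torque": the same for the moment, N m; "width": finger opening in m.
Only numpy, scipy, OpenCV 4.12 (cv2) and the standard library are available. Lean on these libraries where they do the work, as an engineer would, in place of code of your own. Each camera call takes 0.05 s, during which the arm holds its last target. There are 200 camera calls.

## Working session

There is one attempt and no reset: what is moved stays moved. The work goes in short steps, Python scripts to look and compute and a tool call to move; the robot and the scene stay as the last step left them, time stands still between calls to the robot, and variables do not carry over. Pictures are saved under pics/ and viewed, about 12 in all and at most 16, crops included, and the job is handed in when it is done.

Besides the shell and the picture viewer there is one more tool, called after "Call:" by a JSON object that holds its "api" and its "payload", one argument or row to a line. play_rows: Moves the arm, as the interface text tells. Its arguments: {"type":"object","properties":{"rows":{"type":"array"}},"required":["rows"]}

```bash
mkdir -p pics; ls; python3 - <<'E'
from bench import *
import cv2,numpy as np
o=get_obs();print({k:np.round(v,3).tolist() for k,v in o.items()})
try: print(tcp_to_grasp)
except Exception as e: print(e)
for n in("top","scene"):
    s=snapshot(n);cv2.imwrite(f"pics/{n}0.png",s["pixels"][:,:,::-1]);print(n,[np.round(s[k],4) for k in("fx","cx","cy","rvec","tvec")])
    for l in ["vase_red","vase_yellow","vase_green","vase_blue","disc_red","disc_yellow","disc_green","disc_blue","disc_spare","jar_candle"]:
        print(l,[(round(d["confidence"],2),np.round(d["point"]).tolist(),int(d["mask"].sum())) for d in silhouettes(n,l)])
E
```

```text
pics
{'time': 0.0, 'joint_positions': [-1.213, 0.088, 1.372, -0.0, 1.684, -0.103], 'qvel': [-0.0, 0.001, 0.001, -0.002, -0.0, -0.002], 'joint_torque': [0.001, -34.017, -30.243, 0.072, 0.033, -0.0], 'tool_pos': [0.244, -0.492, 0.204], 'ee_rot': [-3.139, -0.0, 0.461], 'wrist_force': [0.126, 0.796, 0.795], 'wrist_torque': [-0.031, -0.038, -0.001], 'width': 0.094}
0.0188
top [np.float64(474.3207), np.float64(258.3338), np.float64(196.6653), array([ 2.1647, -2.1939,  0.086 ]), array([-0.0662,  0.5371,  1.4529])]
vase_red [(0.67, [234.0, 158.0], 367)]
vase_yellow [(0.56, [217.0, 317.0], 393)]
vase_green [(0.64, [164.0, 287.0], 323), (0.56, [168.0, 187.0], 837)]
vase_blue [(0.81, [225.0, 226.0], 379), (0.68, [173.0, 278.0], 464)]
disc_red [(0.9, [164.0, 376.0], 843), (0.79, [242.0, 360.0], 914), (0.67, [174.0, 278.0], 424)]
disc_yellow [(0.8, [235.0, 236.0], 575)]
disc_green [(0.69, [223.0, 308.0], 404)]
disc_blue [(0.88, [226.0, 170.0], 485)]
disc_spare [(0.84, [169.0, 188.0], 843)]
jar_candle [(0.82, [175.0, 128.0], 375), (0.6, [225.0, 316.0], 549)]
scene [np.float64(436.0023), np.float64(257.3734), np.float64(185.8512), array([ 1.7734,  1.5025, -0.7888]), array([-0.0091, -0.2784,  1.5461])]
vase_red [(0.82, [151.0, 358.0], 890)]
vase_yellow [(0.79, [178.0, 182.0], 986)]
vase_green [(0.58, [210.0, 226.0], 1168)]
vase_blue [(0.56, [158.0, 288.0], 861)]
disc_red [(0.78, [235.0, 228.0], 591), (0.65, [179.0, 137.0], 769)]
disc_yellow [(0.73, [179.0, 283.0], 404), (0.29, [171.0, 360.0], 435)]
disc_green [(0.93, [192.0, 188.0], 524)]
disc_blue [(0.91, [171.0, 360.0], 500), (0.64, [178.0, 284.0], 456)]
disc_spare [(0.91, [212.0, 358.0], 959)]
jar_candle [(0.93, [188.0, 423.0], 884)]
```

View pics/top0.png

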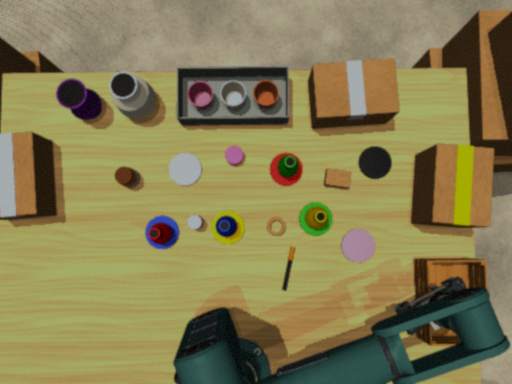

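View pics/scene0.png

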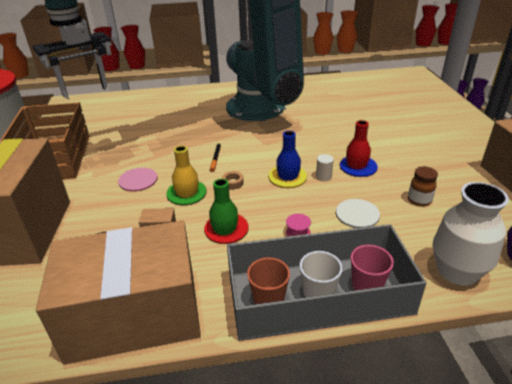

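The top view shows red on blue (162,232), blue on yellow (228,226), yellow on green (316,218) and green on red (286,168). The white spare disc is at (185,169), and the pink and black discs are decoys. The plan is red→spare, blue→blue, yellow→yellow, green→green, then red→red. Next I'll measure positions by fitting projected models to colour masks in both views.

```bash
cat > fit.py <<'E'
from bench import *
import cv2,numpy as np
from scipy.optimize import minimize
VP=[(0,.027),(.01,.030),(.02,.033),(.05,.033),(.088,.017),(.13,.017)]
T=np.linspace(0,2*np.pi,40)
H={'red':(174,6),'yellow':(20,33),'green':(45,75),'blue':(108,128)}
def proj(s,P): return cv2.projectPoints(np.array(P,float),np.array(s["rvec"],float),np.array(s["tvec"],float),np.array([[s["fx"],0,s["cx"]],[0,s["fy"],s["cy"]],[0,0,1.]]),None)[0][:,0]
def rings(x,y,prof,z0): return [[(x+r*np.cos(t),y+r*np.sin(t),z0+h) for t in T] for h,r in prof]
SC=4
def render(s,x,y,prof,z0,box):
    r0,r1,c0,c1=box; m=np.zeros(((r1-r0)*SC,(c1-c0)*SC),np.uint8)
    rs=[proj(s,r) for r in rings(x,y,prof,z0)]
    for a,b in zip(rs,rs[1:]):
        h=cv2.convexHull(((np.vstack([a,b])-[c0-.5,r0-.5])*SC).astype(np.float32))
        cv2.fillPoly(m,[np.round(h*16).astype(np.int32)],255,shift=4)
    return cv2.resize(m,(c1-c0,r1-r0),interpolation=cv2.INTER_AREA)/255.
def cmask(s,col):
    hsv=cv2.cvtColor(s["pixels"],cv2.COLOR_RGB2HSV).astype(int);h,S,v=hsv[...,0],hsv[...,1],hsv[...,2]
    if col=='white': return (S<60)&(v>120)
    a,b=H[col];m=((h>=a)&(h<=b)) if a<b else ((h>=a)|(h<=b))
    return m&(S>(185 if col=='yellow' else 130))&(v>35)
DISC=[(0,.0525),(.008,.0525)]
def locate(snaps,x,y,vcol,dcol):
    """fit vase (if vcol) standing near x,y and disc (if dcol): returns vase xy, disc xy, residuals"""
    data=[]
    for s in snaps:
        c=proj(s,[(x,y,.06)])[0];b=[int(c[1])-50,int(c[1])+50,int(c[0])-50,int(c[0])+50];b=[max(0,b[0]),min(384,b[1]),max(0,b[2]),min(512,b[3])]
        g=lambda m:m[b[0]:b[1],b[2]:b[3]].astype(np.uint8)
        mv=cv2.morphologyEx(g(cmask(s,vcol)),cv2.MORPH_CLOSE,np.ones((9,9))) if vcol else None
        data.append((s,b,mv,g(cmask(s,dcol)) if dcol else None))
    v=d=None;rv=rd=None
    opt=lambda f,p:minimize(f,p,method='Nelder-Mead',options=dict(initial_simplex=[p,[p[0]+.01,p[1]],[p[0],p[1]+.01]],xatol=2e-4,fatol=1e-4))
    if vcol:
        def f(p): return sum(np.abs(render(s,*p,VP,.008,b)-mv)[cv2.dilate(render(s,x,y,[(-.01,.06),(.15,.06)],.008,b),None)>0].sum()/render(s,*p,VP,.008,b).sum() for s,b,mv,_ in data)
        r=opt(f,[x,y]);v,rv=r.x,r.fun
    if dcol:
        def f(p):
            e=0
            for s,b,mv,md in data:
                D=render(s,*p,DISC,0,b);o=render(s,*v,VP,.008,b) if vcol else 0*D
                roi=(o<.01)&(render(s,x,y,[(0,.085),(.008,.085)],0,b)>0)
                e+=np.abs(D-md)[roi].sum()/D.sum()
            return e
        r=opt(f,[x,y]);d,rd=r.x,r.fun
    return v,d,rv,rd
def ray(s,row,col,z):
    R=cv2.Rodrigues(np.array(s["rvec"],float))[0];t=np.array(s["tvec"],float)
    q=R.T@np.array([(col-s["cx"])/s["fx"],(row-s["cy"])/s["fy"],1]);c=-R.T@t
    return c+q*(z-c[2])/q[2]
E
python3 - <<'E'
from fit import *
st,ss=snapshot("top"),snapshot("scene")
for n,rc in dict(cup=(222,196),jar=(176,124),ring=(226,277),pink=(155,235),block=(178,337),boxR=(100,350),tray=(95,233)).items(): print(n,ray(st,*rc,.03).round(3))
for vc,dc,rc in [('red','blue',(232,162)),('blue','yellow',(228,228)),('yellow','green',(219,316)),('green','red',(168,286)),(None,'white',(169,185))]:
    x,y,_=ray(st,*rc,.01)
    for S in ([st],[ss],[st,ss]):
        v,d,a,b=locate(S,x,y,vc,dc);print(vc,dc,None if v is None else v.round(4),d.round(4),a and round(a,3),round(b,3))
E
```

```text
cup [0.46 0.12 0.03]
jar [0.605 0.343 0.03 ]
ring [ 0.444 -0.13   0.03 ]
pink [ 0.667 -0.002  0.03 ]
block [ 0.59  -0.318  0.03 ]
boxR [ 0.836 -0.365  0.03 ]
tray [0.857 0.002 0.03 ]
red blue [0.4266 0.2252] [0.4323 0.2296] 0.26 0.108
red blue [0.4195 0.2274] [0.4207 0.232 ] 0.165 0.094
red blue [0.4249 0.2261] [0.4281 0.2312] 0.43 0.245
blue yellow [0.4468 0.0273] [0.4437 0.0246] 0.258 0.055
blue yellow [0.438  0.0252] [0.3853 0.0231] 0.194 0.301
blue yellow [0.4445 0.0244] [0.443  0.0254] 0.461 0.478
yellow green [ 0.4692 -0.2482] [ 0.4666 -0.2503] 0.097 0.055
yellow green [ 0.4666 -0.2517] [ 0.4589 -0.2526] 0.155 0.142
yellow green [ 0.4691 -0.2498] [ 0.4655 -0.2504] 0.258 0.253
green red [ 0.6314 -0.1647] [ 0.6261 -0.1605] 0.237 0.104
green red [ 0.6238 -0.165 ] [ 0.619  -0.1617] 0.247 0.058
green red [ 0.6275 -0.1646] [ 0.6219 -0.1609] 0.487 0.187
None white None [0.6292 0.1589] None 0.029
None white None [0.6258 0.1587] None 0.105
None white None [0.6285 0.1588] None 0.156
```

```bash
python3 - <<'E'
from fit import *
st,ss=snapshot("top"),snapshot("scene")
L=[('red','blue',.4249,.2261,.430,.2305),('blue','yellow',.4445,.0244,.443,.025),('yellow','green',.4685,-.2498,.4655,-.2504),('green','red',.6275,-.1646,.622,-.161)]
rows=[]
for s in(st,ss):
  a=[];b2=[]
  for vc,dc,x,y,dx,dy in L:
    c=proj(s,[(x,y,.06)])[0].astype(int);r0,c0=c[1]-32,c[0]-32
    im=cv2.resize(s["pixels"][r0:r0+64,c0:c0+64,::-1],None,fx=3,fy=3,interpolation=cv2.INTER_NEAREST)
    k=im.copy()
    k[:]=0
    for ch,col in((2,vc),(1,dc)): k[...,ch]=cv2.resize(cmask(s,col)[r0:r0+64,c0:c0+64].astype(np.uint8)*255,None,fx=3,fy=3,interpolation=cv2.INTER_NEAREST)
    for R in rings(x,y,VP,.008)+rings(dx,dy,DISC[1:],0):
      cv2.polylines(im,[np.round((proj(s,R)-[c0-.5,r0-.5])*3).astype(int)],True,(255,255,255),1)
    a.append(im);b2.append(k)
  rows+=[np.hstack(a),np.hstack(b2)]
cv2.imwrite("pics/fit.png",cv2.resize(np.vstack(rows),(600,600)) if 0 else np.vstack(rows)[:, :])
I=np.vstack(rows);cv2.imwrite("pics/fit.png",cv2.resize(I,(600,600)))
E
```

```text
(no output)
```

View pics/fit.png

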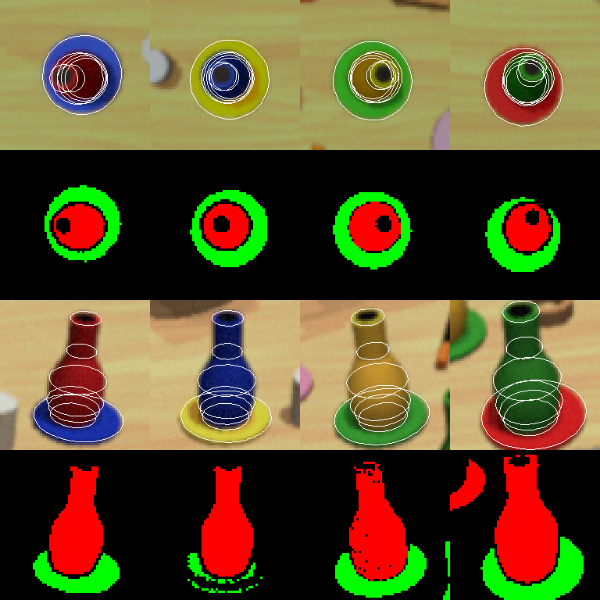

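The overlays fit to within a few mm. Next is a joint outline fit of vase plus disc sharing one centre, to settle the differences between the two views.

```bash
cat >> fit.py <<'E'
def union_fit(snaps,x,y,vcol,dcol):
    data=[]
    for s in snaps:
        c=proj(s,[(x,y,.06)])[0].astype(int);b=[c[1]-45,c[1]+45,c[0]-45,c[0]+45]
        hsv=cv2.cvtColor(s["pixels"],cv2.COLOR_RGB2HSV).astype(int)
        m=cmask(s,vcol)|cmask(s,dcol)
        if 'yellow' in(vcol,dcol): m|=(hsv[...,0]>=(24 if dcol=='yellow' else 20))&(hsv[...,0]<=34)&(hsv[...,1]>150)
        m=cv2.morphologyEx(m[b[0]:b[1],b[2]:b[3]].astype(np.uint8),cv2.MORPH_CLOSE,np.ones((7,7)))
        n,l,stt,_=cv2.connectedComponentsWithStats(m);m=(l==1+stt[1:,4].argmax()).astype(np.uint8)
        data.append((s,b,m))
    def f(p): return sum(np.abs(np.maximum(render(s,*p[:2],VP,.008,b),render(s,*p[:2],DISC,0,b))-m).sum()/m.sum() for s,b,m in data)
    r=minimize(f,[x,y],method='Nelder-Mead',options=dict(initial_simplex=[[x,y],[x+.01,y],[x,y+.01]],xatol=2e-4,fatol=1e-4))
    return r.x,r.fun
E
python3 - <<'E'
from fit import *
st,ss=snapshot("top"),snapshot("scene")
for vc,dc,x,y in [('red','blue',.428,.229),('blue','yellow',.443,.025),('yellow','green',.467,-.250),('green','red',.624,-.162)]:
    for S in ([st],[ss],[st,ss]):
        p,e=union_fit(S,x,y,vc,dc);print(vc,dc,p.round(4),round(e,3))
E
```

```text
red blue [0.4317 0.2318] 0.115
red blue [0.4227 0.229 ] 0.16
red blue [0.4289 0.2279] 0.316
blue yellow [0.4446 0.0245] 0.029
blue yellow [0.4365 0.025 ] 0.182
blue yellow [0.4441 0.0244] 0.232
yellow green [ 0.4667 -0.2503] 0.058
yellow green [ 0.4608 -0.2515] 0.112
yellow green [ 0.4659 -0.251 ] 0.187
green red [ 0.6246 -0.1597] 0.125
green red [ 0.6206 -0.1635] 0.137
green red [ 0.6237 -0.1632] 0.278
```

Call:
{"api": "play_rows", "payload": {
  "rows": [
    [9.4, [0.5, 2, 0], [0, 0, 0]],
    [9.4, [1.5, 6, 0], [0, 0, 0]],
    [9.4, [2.5, 10, 0], [0, 0, 0]],
    [9.4, [3.5, 14, 0], [0, 0, 0]],
    [9.4, [4.5, 18, 0], [0, 0, 0]],
    [9.4, [5.5, 22, 0], [0, 0, 0]],
    [9.4, [6.5, 26, 0], [0, 0, 0]],
    [9.4, [7.5, 30, 0], [0, 0, 0]]
  ]
}}

```text
time: 2.07
tool_pos: [0.3195, -0.1909, 0.2057]
ee_rot: [3.141, -0.001, 0.46]
wrist_force: [1.0, 0.3, 0.3]
width: 0.0939
```

Call:
{"api": "play_rows", "payload": {
  "rows": [
    [9.4, [1.0, 4, 0], [0, 0, 0]],
    [9.4, [2, 8, 0], [0, 0, 0]],
    [9.4, [3, 12, 0], [0, 0, 0]],
    [9.4, [4, 16, 0], [0, 0, 0]],
    [9.4, [5, 20, 0], [0, 0, 0]],
    [9.4, [6, 24, 0], [0, 0, 0]],
    [9.4, [7, 28, 0], [0, 0, 0]],
    [9.4, [8, 32, 0], [0, 0, 0]]
  ]
}}

```text
time: 2.73
tool_pos: [0.3995, 0.1296, 0.2059]
ee_rot: [3.141, -0.001, 0.461]
wrist_force: [0.8, -0.5, 0.8]
width: 0.0941
```

Call:
{"api": "play_rows", "payload": {
  "rows": [
    [9.4, [1.0, 4, 0], [0, 0, 0]],
    [9.4, [2, 7.5, 0], [0, 0, 0]],
    [9.4, [3, 10.2, 0], [0, 0, 0]],
    [9.4, [3, 10.2, 0], [0, 0, 0]],
    [9.4, [3, 10.2, 0], [0, 0, 0]],
    [9.4, [3, 10.2, 0], [0, 0, 0]]
  ]
}}

```text
time: 3.23
tool_pos: [0.4293, 0.2288, 0.2054]
ee_rot: [3.141, 0.001, 0.461]
wrist_force: [0.2, -0.3, 0.3]
width: 0.0942
```

Call:
{"api": "play_rows", "payload": {
  "rows": [
    [9.4, [0, 0, -1.5], [0, 0, 0]],
    [9.4, [0, 0, -3.5], [0, 0, 0]],
    [9.4, [0, 0, -5.5], [0, 0, 0]],
    [9.4, [0, 0, -7.5], [0, 0, 0]],
    [9.4, [0, 0, -9.2], [0, 0, 0]],
    [9.4, [0, 0, -10.2], [0, 0, 0]],
    [9.4, [0, 0, -10.5], [0, 0, 0]],
    [9.4, [0, 0, -10.5], [0, 0, 0]]
  ]
}}

```text
time: 3.9
tool_pos: [0.4293, 0.2284, 0.1002]
ee_rot: [3.141, 0.001, 0.459]
wrist_force: [-0.4, 0.2, 1.0]
width: 0.0934
```

```bash
python3 - <<'E'
from fit import *
o=[]
for n,rc in(("top",None),("scene",None)):
    s=snapshot(n)["pixels"];c=proj(snapshot(n),[(.43,.229,.11)])[0].astype(int)
    r0,c0=max(0,c[1]-60),max(0,c[0]-60)
    o.append(cv2.resize(s[r0:r0+120,c0:c0+120,::-1],(400,400)))
cv2.imwrite("pics/g1.png",np.hstack(o))
E
```

```text
(no output)
```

View pics/g1.png

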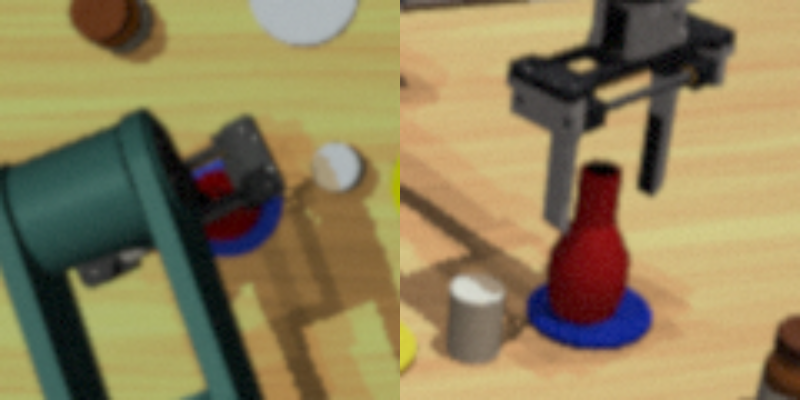

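The crops show the open fingers straddling the red neck, left finger at (560,215) and right finger at (650,185). Closing now.

Call:
{"api": "play_rows", "payload": {
  "rows": [
    [6, [0, 0, 0], [0, 0, 0]],
    [4.5, [0, 0, 0], [0, 0, 0]],
    [3.8, [0, 0, 0], [0, 0, 0]],
    [3.5, [0, 0, 0], [0, 0, 0]],
    [3.0, [0, 0, 0], [0, 0, 0]],
    [2.5, [0, 0, 0], [0, 0, 0]],
    [2, [0, 0, 0], [0, 0, 0]],
    [2, [0, 0, 0], [0, 0, 0]]
  ]
}}

```text
time: 4.77
tool_pos: [0.4295, 0.2294, 0.1004]
ee_rot: [3.141, 0.0, 0.461]
wrist_force: [-0.6, 0.4, -0.2]
width: 0.0441
```

Call:
{"api": "play_rows", "payload": {
  "rows": [
    [2, [0, 0, 0.3], [0, 0, 0]],
    [2, [0, 0, 1], [0, 0, 0]],
    [2, [0, 0, 2], [0, 0, 0]],
    [2, [0, 0, 3], [0, 0, 0]],
    [2, [0, 0, 4], [0, 0, 0]],
    [2, [0, 0, 4.7], [0, 0, 0]],
    [2, [0, 0, 5], [0, 0, 0]],
    [2, [0, 0, 5], [0, 0, 0]]
  ]
}}

```text
time: 5.43
tool_pos: [0.4302, 0.2296, 0.1519]
ee_rot: [3.141, -0.002, 0.461]
wrist_force: [0.2, 0.5, -3.0]
width: 0.0336
```

The fingers only finished closing during the lift, but they hold (33.6 mm, −3 N). I'll measure how high the vase sits in the grip.

```bash
cat >> fit.py <<'E'
def crop(x,y,z,name,h=60,out=400):
    o=[]
    for n in("top","scene"):
        s=snapshot(n);c=proj(s,[(x,y,z)])[0].astype(int);r0,c0=max(0,c[1]-h),max(0,c[0]-h)
        o.append(cv2.resize(s["pixels"][r0:r0+2*h,c0:c0+2*h,::-1],(out,out)))
    cv2.imwrite(f"pics/{name}.png",np.hstack(o))
def heightfit(x,y,z0,vcol):
    """held vase: fit (x,y,foot z) in scene view with x fixed"""
    s=snapshot("scene");c=proj(s,[(x,y,z0+.06)])[0].astype(int);b=[max(0,c[1]-50),c[1]+50,max(0,c[0]-40),c[0]+40]
    hsv=cv2.cvtColor(s["pixels"],cv2.COLOR_RGB2HSV).astype(int)
    m=cmask(s,vcol)[b[0]:b[1],b[2]:b[3]].astype(np.uint8)
    low=lambda z,y_:[(h,r) for h,r in VP]
    def f(p):
        R=render(s,x,p[0],VP[:5],p[1],b);A=render(s,x,p[0],VP,p[1],b)
        roi=~((A>0)&(R==0)); return np.abs(R-m)[roi].sum()/R.sum()
    r=minimize(f,[y,z0],method='Nelder-Mead',options=dict(initial_simplex=[[y,z0],[y+.008,z0],[y,z0+.012]],xatol=1e-4,fatol=1e-4))
    return r.x,r.fun
E
python3 - <<'E'
from fit import *
for z in (.03,.05,.06): print(heightfit(.43,.229,z,'red'))
crop(.43,.229,.12,"g2")
E
```

```text
(array([0.2278195 , 0.05775435]), np.float64(0.16371661096512488))
(array([0.22710335, 0.05801934]), np.float64(0.1785497487693524))
(array([0.22568513, 0.05820044]), np.float64(0.17381724707754448))
```

View pics/g2.png

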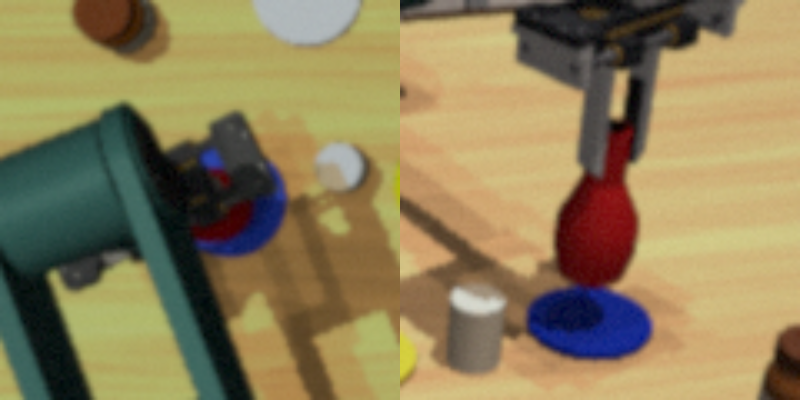

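Call:
{"api": "play_rows", "payload": {
  "rows": [
    [2, [1, -0.4, 1], [0, 0, 0]],
    [2, [3, -1, 2], [0, 0, 0]],
    [2, [6, -2.1, 2], [0, 0, 0]],
    [2, [9, -3.2, 2], [0, 0, 0]],
    [2, [12, -4.3, 2], [0, 0, 0]],
    [2, [15, -5.4, 2], [0, 0, 0]],
    [2, [17.5, -6.3, 2], [0, 0, 0]],
    [2, [19, -6.8, 2], [0, 0, 0]]
  ]
}}

```text
time: 6.35
tool_pos: [0.6217, 0.1596, 0.1688]
ee_rot: [3.141, 0.001, 0.459]
wrist_force: [-0.6, -0.1, -3.7]
width: 0.0337
```

Call:
{"api": "play_rows", "payload": {
  "rows": [
    [2, [0.6, -0.2, 0], [0, 0, 0]],
    [2, [0.8, -0.2, 0], [0, 0, 0]],
    [2, [0.8, -0.2, -1.5], [0, 0, 0]],
    [2, [0.8, -0.2, -3], [0, 0, 0]],
    [2, [0.8, -0.2, -4.5], [0, 0, 0]],
    [2, [0.8, -0.2, -5.3], [0, 0, 0]],
    [2, [0.8, -0.2, -5.3], [0, 0, 0]],
    [2, [0.8, -0.2, -5.3], [0, 0, 0]]
  ]
}}

```text
time: 7.02
tool_pos: [0.6267, 0.1598, 0.1173]
ee_rot: [-3.141, 0.001, 0.462]
wrist_force: [-0.0, 0.2, -3.1]
width: 0.0336
```

Call:
{"api": "play_rows", "payload": {
  "rows": [
    [2, [0, 0, -0.1], [0, 0, 0]],
    [2, [0, 0, -0.2], [0, 0, 0]],
    [2, [0, 0, -0.2], [0, 0, 0]],
    [2, [0, 0, -0.2], [0, 0, 0]]
  ]
}}

```text
time: 7.35
tool_pos: [0.6279, 0.1594, 0.1163]
ee_rot: [3.141, -0.001, 0.461]
wrist_force: [0.1, 0.5, -3.2]
width: 0.0335
```

Call:
{"api": "play_rows", "payload": {
  "rows": [
    [2, [0, 0, -0.1], [0, 0, 0]],
    [2, [0, 0, -0.2], [0, 0, 0]],
    [2, [0, 0, -0.3], [0, 0, 0]],
    [2, [0, 0, -0.3], [0, 0, 0]]
  ]
}}

```text
time: 7.68
tool_pos: [0.6274, 0.1593, 0.1121]
ee_rot: [-3.141, 0.001, 0.461]
wrist_force: [0.2, 0.3, -3.7]
width: 0.0332
```

Call:
{"api": "play_rows", "payload": {
  "rows": [
    [2, [0, 0, -0.1], [0, 0, 0]],
    [2, [0, 0, -0.2], [0, 0, 0]],
    [2, [0, 0, -0.2], [0, 0, 0]],
    [2, [0, 0, -0.2], [0, 0, 0]]
  ]
}}

```text
time: 8.02
tool_pos: [0.6275, 0.1593, 0.1104]
ee_rot: [3.142, 0.0, 0.461]
wrist_force: [0.1, -0.3, -2.5]
width: 0.0336
```

Call:
{"api": "play_rows", "payload": {
  "rows": [
    [2, [0, 0, -0.1], [0, 0, 0]],
    [2, [0, 0, -0.2], [0, 0, 0]],
    [2, [0, 0, -0.2], [0, 0, 0]]
  ]
}}

```text
time: 8.27
tool_pos: [0.6274, 0.1593, 0.1082]
ee_rot: [-3.142, 0.0, 0.461]
wrist_force: [-0.6, 0.0, -3.4]
width: 0.0333
```

Still in the air at commanded z 0.109. I'll keep going in 2 mm steps.

Call:
{"api": "play_rows", "payload": {
  "rows": [
    [2, [0, 0, -0.1], [0, 0, 0]],
    [2, [0, 0, -0.2], [0, 0, 0]],
    [2, [0, 0, -0.2], [0, 0, 0]]
  ]
}}

```text
time: 8.52
tool_pos: [0.6274, 0.1593, 0.1061]
ee_rot: [-3.142, 0.001, 0.461]
wrist_force: [0.2, -0.1, -2.9]
width: 0.0336
```

Call:
{"api": "play_rows", "payload": {
  "rows": [
    [2, [0, 0, -0.1], [0, 0, 0]],
    [2, [0, 0, -0.2], [0, 0, 0]],
    [2, [0, 0, -0.2], [0, 0, 0]]
  ]
}}

```text
time: 8.77
tool_pos: [0.6279, 0.1594, 0.1053]
ee_rot: [3.141, -0.001, 0.461]
wrist_force: [0.0, -0.3, -0.1]
width: 0.0335
```

Contact at about 0.105. Releasing gently and lifting.

Call:
{"api": "play_rows", "payload": {
  "rows": [
    [3.6, [0, 0, 0], [0, 0, 0]],
    [4, [0, 0, 0], [0, 0, 0]],
    [6, [0, 0, 0], [0, 0, 0]],
    [9.4, [0, 0, 0], [0, 0, 0]],
    [9.4, [0, 0, 0], [0, 0, 0]],
    [9.4, [0, 0, 0], [0, 0, 0]],
    [9.4, [0, 0, 0], [0, 0, 0]],
    [9.4, [0, 0, 0], [0, 0, 0]]
  ]
}}

```text
time: 9.43
tool_pos: [0.6276, 0.1593, 0.1045]
ee_rot: [3.141, 0.0, 0.461]
wrist_force: [-0.1, 0.3, 0.4]
width: 0.0768
```

Call:
{"api": "play_rows", "payload": {
  "rows": [
    [9.4, [0, 0, 0], [0, 0, 0]],
    [9.4, [0, 0, 0], [0, 0, 0]],
    [9.4, [0, 0, 1], [0, 0, 0]],
    [9.4, [0, 0, 3], [0, 0, 0]],
    [9.4, [0, 0, 5], [0, 0, 0]],
    [9.4, [0, 0, 7], [0, 0, 0]],
    [9.4, [0, 0, 9], [0, 0, 0]],
    [9.4, [0, 0, 10.1], [0, 0, 0]]
  ]
}}

```text
time: 10.1
tool_pos: [0.6286, 0.1595, 0.2096]
ee_rot: [3.14, -0.005, 0.461]
wrist_force: [0.8, 0.0, 0.7]
width: 0.0939
```

Call:
{"api": "play_rows", "payload": {
  "rows": [
    [9.4, [-2, -1.5, 0], [0, 0, 0]],
    [9.4, [-4.5, -3.2, 0], [0, 0, 0]],
    [9.4, [-7, -5, 0], [0, 0, 0]],
    [9.4, [-9.5, -6.8, 0], [0, 0, 0]],
    [9.4, [-12, -8.6, 0], [0, 0, 0]],
    [9.4, [-14.5, -10.4, 0], [0, 0, 0]],
    [9.4, [-16.5, -12, 0], [0, 0, 0]],
    [9.4, [-18.4, -13.4, 0], [0, 0, 0]]
  ]
}}

```text
time: 10.77
tool_pos: [0.4421, 0.0245, 0.2058]
ee_rot: [3.141, -0.0, 0.461]
wrist_force: [0.4, -1.1, -0.1]
width: 0.094
```

```bash
python3 - <<'E'
from fit import *
st,ss=snapshot("top"),snapshot("scene")
for S in([st],[ss],[st,ss]):
    print('bluedisc',locate(S,.430,.229,None,'blue')[1::2]);print('redvase',locate(S,.628,.159,'red','white'))
for d in silhouettes("top","disc_blue"): print(d["point"],d["confidence"],ray(st,*d["point"],.008).round(4),d["mask"].sum())
cv2.imwrite("pics/top1.png",st["pixels"][:,:,::-1])
E
```

```text
bluedisc (array([0.43060326, 0.23041827]), np.float64(0.15370642193936632))
redvase (array([0.62425977, 0.15568457]), array([0.62943971, 0.1589457 ]), np.float64(0.18299744535906898), np.float64(0.033650549265802174))
bluedisc (array([0.42188133, 0.23131395]), np.float64(0.45843720065205323))
redvase (array([0.62134596, 0.15699751]), array([0.62242393, 0.16025201]), np.float64(0.13697807950597196), np.float64(0.11781045872509785))
bluedisc (array([0.43125999, 0.22946124]), np.float64(0.6226062083382697))
redvase (array([0.6249229 , 0.15643501]), array([0.62848952, 0.15885362]), np.float64(0.31938562067878506), np.float64(0.18180083076860656))
[232.1, 158.7] 0.91 [0.4306 0.239  0.008 ] 780
```

View pics/top1.png

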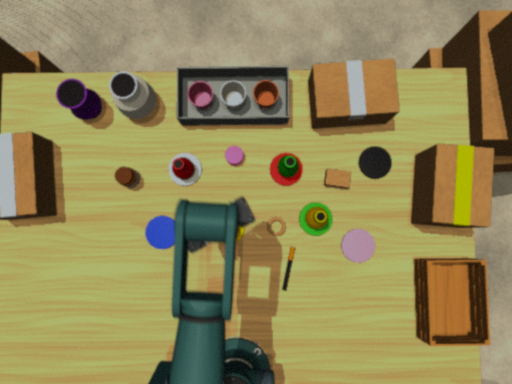

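Red now stands on the spare disc at (184,168), and the empty blue disc at (161,232) gives x≈0.4306, consistent with the earlier fit. Next I grasp blue, allowing longer for the fingers to close.

Call:
{"api": "play_rows", "payload": {
  "rows": [
    [9.4, [0, 0, -1.5], [0, 0, 0]],
    [9.4, [0, 0, -3.5], [0, 0, 0]],
    [9.4, [0, 0, -5.5], [0, 0, 0]],
    [9.4, [0, 0, -7.5], [0, 0, 0]],
    [9.4, [0, 0, -9.2], [0, 0, 0]],
    [9.4, [0, 0, -10.2], [0, 0, 0]],
    [9.4, [0, 0, -10.5], [0, 0, 0]],
    [9.4, [0, 0, -10.5], [0, 0, 0]]
  ]
}}

```text
time: 11.58
tool_pos: [0.4436, 0.0257, 0.0999]
ee_rot: [-3.141, 0.001, 0.461]
wrist_force: [0.6, -0.3, 0.9]
width: 0.0938
```

Call:
{"api": "play_rows", "payload": {
  "rows": [
    [6, [0, 0, 0], [0, 0, 0]],
    [4.5, [0, 0, 0], [0, 0, 0]],
    [4, [0, 0, 0], [0, 0, 0]],
    [4, [0, 0, 0], [0, 0, 0]],
    [4, [0, 0, 0], [0, 0, 0]],
    [3.8, [0, 0, 0], [0, 0, 0]],
    [3.6, [0, 0, 0], [0, 0, 0]],
    [3.4, [0, 0, 0], [0, 0, 0]]
  ]
}}

```text
time: 12.25
tool_pos: [0.4436, 0.0253, 0.1006]
ee_rot: [3.141, -0.0, 0.461]
wrist_force: [1.4, -0.3, -0.6]
width: 0.0442
```

Call:
{"api": "play_rows", "payload": {
  "rows": [
    [3.2, [0, 0, 0], [0, 0, 0]],
    [3, [0, 0, 0], [0, 0, 0]],
    [2.5, [0, 0, 0], [0, 0, 0]],
    [2, [0, 0, 0], [0, 0, 0]],
    [2, [0, 0, 0], [0, 0, 0]],
    [2, [0, 0, 0], [0, 0, 0]]
  ]
}}

```text
time: 12.75
tool_pos: [0.4436, 0.0253, 0.1004]
ee_rot: [3.141, 0.0, 0.461]
wrist_force: [0.9, 0.1, 0.0]
width: 0.0336
```

Call:
{"api": "play_rows", "payload": {
  "rows": [
    [2, [0, 0, 0.3], [0, 0, 0]],
    [2, [0, 0, 1], [0, 0, 0]],
    [2, [0, 0, 2], [0, 0, 0]],
    [2, [0, 0, 3], [0, 0, 0]],
    [2, [0, 0, 4], [0, 0, 0]],
    [2, [0, 0, 4.7], [0, 0, 0]],
    [2, [0, 0, 5], [0, 0, 0]],
    [2, [0, 0, 5], [0, 0, 0]]
  ]
}}

```text
time: 13.42
tool_pos: [0.4443, 0.0253, 0.152]
ee_rot: [3.14, -0.002, 0.461]
wrist_force: [0.3, 0.6, -3.0]
width: 0.0338
```

Call:
{"api": "play_rows", "payload": {
  "rows": [
    [2, [0, 0, 2], [0, 0, 0]],
    [2, [0, 0.5, 4], [0, 0, 0]],
    [2, [0, 2.5, 4], [0, 0, 0]],
    [2, [-0.4, 5.5, 4], [0, 0, 0]],
    [2, [-0.6, 8.5, 4], [0, 0, 0]],
    [2, [-0.8, 11.5, 4], [0, 0, 0]],
    [2, [-1, 14.5, 4], [0, 0, 0]],
    [2, [-1.2, 17.5, 4], [0, 0, 0]]
  ]
}}

```text
time: 14.08
tool_pos: [0.4309, 0.2016, 0.1899]
ee_rot: [-3.142, 0.001, 0.461]
wrist_force: [-0.2, 0.3, -1.6]
width: 0.0332
```

Call:
{"api": "play_rows", "payload": {
  "rows": [
    [2, [-0.2, 2, 0], [0, 0, 0]],
    [2, [-0.2, 2.8, 0], [0, 0, 0]],
    [2, [-0.2, 3, 0], [0, 0, 0]],
    [2, [-0.2, 3, -2], [0, 0, 0]],
    [2, [-0.2, 3, -4.5], [0, 0, 0]],
    [2, [-0.2, 3, -7], [0, 0, 0]],
    [2, [-0.2, 3, -8.2], [0, 0, 0]],
    [2, [-0.2, 3, -8.4], [0, 0, 0]]
  ]
}}

```text
time: 14.75
tool_pos: [0.4276, 0.2283, 0.1031]
ee_rot: [3.142, 0.007, 0.459]
wrist_force: [-0.8, -0.2, -1.9]
width: 0.0334
```

Call:
{"api": "play_rows", "payload": {
  "rows": [
    [2, [0, 0, -0.1], [0, 0, 0]],
    [2, [0, 0, -0.2], [0, 0, 0]],
    [2, [0, 0, -0.3], [0, 0, 0]],
    [2, [0, 0, -0.4], [0, 0, 0]],
    [2, [0, 0, -0.4], [0, 0, 0]],
    [2, [0, 0, -0.4], [0, 0, 0]]
  ]
}}

```text
time: 15.25
tool_pos: [0.4299, 0.2305, 0.1032]
ee_rot: [3.141, -0.001, 0.461]
wrist_force: [0.3, 0.5, -1.5]
width: 0.0333
```

Call:
{"api": "play_rows", "payload": {
  "rows": [
    [2, [0, 0, -0.1], [0, 0, 0]],
    [2, [0, 0, -0.1], [0, 0, 0]],
    [2, [0, 0, -0.1], [0, 0, 0]]
  ]
}}

```text
time: 15.5
tool_pos: [0.4295, 0.2304, 0.1015]
ee_rot: [3.141, 0.0, 0.461]
wrist_force: [-0.4, -0.4, -2.4]
width: 0.0334
```

Call:
{"api": "play_rows", "payload": {
  "rows": [
    [2, [0, 0, -0.1], [0, 0, 0]],
    [2, [0, 0, -0.1], [0, 0, 0]],
    [2, [0, 0, -0.1], [0, 0, 0]]
  ]
}}

```text
time: 15.75
tool_pos: [0.4296, 0.2304, 0.1005]
ee_rot: [3.142, -0.0, 0.461]
wrist_force: [-0.9, 0.1, -1.8]
width: 0.0332
```

Call:
{"api": "play_rows", "payload": {
  "rows": [
    [3.6, [0, 0, 0], [0, 0, 0]],
    [4, [0, 0, 0], [0, 0, 0]],
    [6, [0, 0, 0], [0, 0, 0]],
    [9.4, [0, 0, 0], [0, 0, 0]],
    [9.4, [0, 0, 0], [0, 0, 0]],
    [9.4, [0, 0, 0], [0, 0, 0]],
    [9.4, [0, 0, 0], [0, 0, 0]],
    [9.4, [0, 0, 0], [0, 0, 0]]
  ]
}}

```text
time: 16.42
tool_pos: [0.4296, 0.2304, 0.1005]
ee_rot: [3.141, -0.0, 0.461]
wrist_force: [0.0, 0.0, -0.2]
width: 0.0769
```

Call:
{"api": "play_rows", "payload": {
  "rows": [
    [9.4, [0, 0, 0], [0, 0, 0]],
    [9.4, [0, 0, 0], [0, 0, 0]],
    [9.4, [0, 0, 1], [0, 0, 0]],
    [9.4, [0, 0, 3], [0, 0, 0]],
    [9.4, [0, 0, 5], [0, 0, 0]],
    [9.4, [0, 0, 7], [0, 0, 0]],
    [9.4, [0, 0, 9], [0, 0, 0]],
    [9.4, [0, 0, 10.5], [0, 0, 0]]
  ]
}}

```text
time: 17.08
tool_pos: [0.4301, 0.2306, 0.2085]
ee_rot: [3.141, -0.003, 0.461]
wrist_force: [0.6, -0.3, 1.4]
width: 0.0938
```

Call:
{"api": "play_rows", "payload": {
  "rows": [
    [9.4, [0.2, -2, 0], [0, 0, 0]],
    [9.4, [0.4, -5, 0], [0, 0, 0]],
    [9.4, [0.6, -8, 0], [0, 0, 0]],
    [9.4, [0.9, -11.5, 0], [0, 0, 0]],
    [9.4, [1.1, -15, 0], [0, 0, 0]],
    [9.4, [1.3, -18.5, 0], [0, 0, 0]],
    [9.4, [1.6, -22, 0], [0, 0, 0]],
    [9.4, [1.8, -25.5, 0], [0, 0, 0]]
  ]
}}

```text
time: 17.75
tool_pos: [0.4476, -0.0263, 0.2066]
ee_rot: [3.141, -0.001, 0.461]
wrist_force: [0.6, 0.9, -0.4]
width: 0.0942
```

Call:
{"api": "play_rows", "payload": {
  "rows": [
    [9.4, [0.3, -3.5, 0], [0, 0, 0]],
    [9.4, [0.5, -7, 0], [0, 0, 0]],
    [9.4, [0.8, -10.5, 0], [0, 0, 0]],
    [9.4, [1.1, -14, 0], [0, 0, 0]],
    [9.4, [1.4, -17.5, 0], [0, 0, 0]],
    [9.4, [1.7, -20.5, 0], [0, 0, 0]],
    [9.4, [1.8, -22.2, 0], [0, 0, 0]],
    [9.4, [1.8, -22.6, 0], [0, 0, 0]]
  ]
}}

```text
time: 18.42
tool_pos: [0.4654, -0.2536, 0.2057]
ee_rot: [3.141, 0.001, 0.457]
wrist_force: [-0.7, -0.3, -0.0]
width: 0.0939
```

```bash
python3 - <<'E'
from fit import *
st,ss=snapshot("top"),snapshot("scene")
for S in([st],[ss]):
    print('yellowdisc',locate(S,.444,.025,None,'yellow')[1::2]);print('bluev',locate(S,.43,.23,'blue','blue')[1::2],union_fit(S,.43,.23,'blue','blue'))
print(get_obs()["tool_pos"])
a=np.hstack([st["pixels"][120:300,110:350],ss["pixels"][90:270,120:440]])
cv2.imwrite("pics/b1.png",cv2.resize(a[:,:,::-1],(800,257)))
E
```

```text
yellowdisc (array([0.44438864, 0.02461355]), np.float64(0.05678572054468026))
bluev (array([0.43093479, 0.2311805 ]), np.float64(0.10410604591011961)) (array([0.43093479, 0.2311805 ]), np.float64(0.11620353662937567))
yellowdisc (array([0.43809393, 0.02200134]), np.float64(0.9630157209085493))
bluev (array([0.41880811, 0.23195343]), np.float64(0.13391619575647723)) (array([0.4220752 , 0.23202667]), np.float64(0.4787234984287168))
[ 0.46545473 -0.25103123  0.20576536]
```

View pics/b1.png

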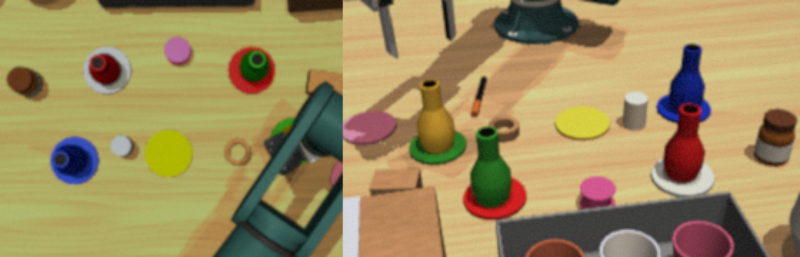

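Blue stands centred on the blue disc, the yellow disc at (168,153) in the crop is free, and yellow is still upright. Now yellow → yellow disc.

Call:
{"api": "play_rows", "payload": {
  "rows": [
    [9.4, [0, 0, -1.5], [0, 0, 0]],
    [9.4, [0, 0, -3.5], [0, 0, 0]],
    [9.4, [0, 0, -5.5], [0, 0, 0]],
    [9.4, [0, 0, -7.5], [0, 0, 0]],
    [9.4, [0, 0, -9.2], [0, 0, 0]],
    [9.4, [0, 0, -10.2], [0, 0, 0]],
    [9.4, [0, 0, -10.5], [0, 0, 0]],
    [9.4, [0, 0, -10.5], [0, 0, 0]]
  ]
}}

```text
time: 19.18
tool_pos: [0.4654, -0.2495, 0.1003]
ee_rot: [-3.141, 0.0, 0.462]
wrist_force: [-0.5, 0.5, -0.6]
width: 0.094
```

Call:
{"api": "play_rows", "payload": {
  "rows": [
    [6, [0, 0, 0], [0, 0, 0]],
    [4.5, [0, 0, 0], [0, 0, 0]],
    [4, [0, 0, 0], [0, 0, 0]],
    [4, [0, 0, 0], [0, 0, 0]],
    [4, [0, 0, 0], [0, 0, 0]],
    [3.8, [0, 0, 0], [0, 0, 0]],
    [3.6, [0, 0, 0], [0, 0, 0]],
    [3.4, [0, 0, 0], [0, 0, 0]]
  ]
}}

```text
time: 19.85
tool_pos: [0.4655, -0.2507, 0.1005]
ee_rot: [3.142, 0.0, 0.461]
wrist_force: [-0.0, -0.3, 0.2]
width: 0.0444
```

Call:
{"api": "play_rows", "payload": {
  "rows": [
    [3.2, [0, 0, 0], [0, 0, 0]],
    [3, [0, 0, 0], [0, 0, 0]],
    [2.5, [0, 0, 0], [0, 0, 0]],
    [2, [0, 0, 0], [0, 0, 0]],
    [2, [0, 0, 0], [0, 0, 0]],
    [2, [0, 0, 0], [0, 0, 0]]
  ]
}}

```text
time: 20.35
tool_pos: [0.4656, -0.2508, 0.1004]
ee_rot: [3.141, 0.0, 0.461]
wrist_force: [0.6, -1.0, -0.9]
width: 0.0339
```

Call:
{"api": "play_rows", "payload": {
  "rows": [
    [2, [0, 0, 0.3], [0, 0, 0]],
    [2, [0, 0, 1], [0, 0, 0]],
    [2, [0, 0, 2], [0, 0, 0]],
    [2, [0, 0, 3], [0, 0, 0]],
    [2, [0, 0, 4], [0, 0, 0]],
    [2, [0, 0, 4.7], [0, 0, 0]],
    [2, [0, 0, 5], [0, 0, 0]],
    [2, [0, 0, 5], [0, 0, 0]]
  ]
}}

```text
time: 21.02
tool_pos: [0.4662, -0.2511, 0.1521]
ee_rot: [3.139, -0.001, 0.461]
wrist_force: [0.2, -0.5, -1.9]
width: 0.0336
```

Call:
{"api": "play_rows", "payload": {
  "rows": [
    [2, [0, 0, 2], [0, 0, 0]],
    [2, [0, 0.5, 4], [0, 0, 0]],
    [2, [-0.2, 2.5, 4], [0, 0, 0]],
    [2, [-0.4, 5.5, 4], [0, 0, 0]],
    [2, [-0.7, 8.5, 4], [0, 0, 0]],
    [2, [-0.9, 11.5, 4], [0, 0, 0]],
    [2, [-1.1, 14.5, 4], [0, 0, 0]],
    [2, [-1.3, 17.5, 4], [0, 0, 0]]
  ]
}}

```text
time: 21.68
tool_pos: [0.4519, -0.0743, 0.19]
ee_rot: [-3.141, 0.001, 0.46]
wrist_force: [0.2, 0.3, -2.9]
width: 0.0334
```

Call:
{"api": "play_rows", "payload": {
  "rows": [
    [2, [-0.2, 3, 0], [0, 0, 0]],
    [2, [-0.5, 6, 0], [0, 0, 0]],
    [2, [-0.8, 8.5, 0], [0, 0, 0]],
    [2, [-0.9, 9.7, 0], [0, 0, 0]],
    [2, [-0.9, 10, 0], [0, 0, 0]],
    [2, [-0.9, 10, -2], [0, 0, 0]],
    [2, [-0.9, 10, -4.5], [0, 0, 0]],
    [2, [-0.9, 10, -7], [0, 0, 0]]
  ]
}}

```text
time: 22.35
tool_pos: [0.4441, 0.0237, 0.1202]
ee_rot: [3.14, -0.001, 0.461]
wrist_force: [0.1, -0.0, -3.4]
width: 0.0338
```

Call:
{"api": "play_rows", "payload": {
  "rows": [
    [2, [0, 0, -1.2], [0, 0, 0]],
    [2, [0, 0, -1.5], [0, 0, 0]],
    [2, [0, 0, -1.6], [0, 0, 0]],
    [2, [0, 0, -1.7], [0, 0, 0]],
    [2, [0, 0, -1.8], [0, 0, 0]],
    [2, [0, 0, -1.9], [0, 0, 0]],
    [2, [0, 0, -2], [0, 0, 0]],
    [2, [0, 0, -2], [0, 0, 0]]
  ]
}}

```text
time: 23.02
tool_pos: [0.4439, 0.0243, 0.101]
ee_rot: [3.141, -0.001, 0.461]
wrist_force: [0.1, 0.3, -3.1]
width: 0.0338
```

Call:
{"api": "play_rows", "payload": {
  "rows": [
    [3.6, [0, 0, 0], [0, 0, 0]],
    [4, [0, 0, 0], [0, 0, 0]],
    [6, [0, 0, 0], [0, 0, 0]],
    [9.4, [0, 0, 0], [0, 0, 0]],
    [9.4, [0, 0, 0], [0, 0, 0]],
    [9.4, [0, 0, 0], [0, 0, 0]],
    [9.4, [0, 0, 0], [0, 0, 0]],
    [9.4, [0, 0, 0], [0, 0, 0]]
  ]
}}

```text
time: 23.68
tool_pos: [0.4436, 0.0244, 0.1005]
ee_rot: [3.141, -0.0, 0.461]
wrist_force: [-0.1, -0.2, 0.5]
width: 0.0766
```

Call:
{"api": "play_rows", "payload": {
  "rows": [
    [9.4, [0, 0, 0], [0, 0, 0]],
    [9.4, [0, 0, 0], [0, 0, 0]],
    [9.4, [0, 0, 1], [0, 0, 0]],
    [9.4, [0, 0, 3], [0, 0, 0]],
    [9.4, [0, 0, 5], [0, 0, 0]],
    [9.4, [0, 0, 7], [0, 0, 0]],
    [9.4, [0, 0, 9], [0, 0, 0]],
    [9.4, [0, 0, 10.5], [0, 0, 0]]
  ]
}}

```text
time: 24.35
tool_pos: [0.4442, 0.0243, 0.2083]
ee_rot: [3.14, -0.003, 0.461]
wrist_force: [-0.1, 0.2, -0.0]
width: 0.094
```

Call:
{"api": "play_rows", "payload": {
  "rows": [
    [9.4, [1, -1, 0], [0, 0, 0]],
    [9.4, [3.2, -3.2, 0], [0, 0, 0]],
    [9.4, [5.8, -6, 0], [0, 0, 0]],
    [9.4, [8.4, -8.6, 0], [0, 0, 0]],
    [9.4, [11, -11.3, 0], [0, 0, 0]],
    [9.4, [13.6, -14, 0], [0, 0, 0]],
    [9.4, [16, -16.5, 0], [0, 0, 0]],
    [9.4, [18, -18.5, 0], [0, 0, 0]]
  ]
}}

```text
time: 25.02
tool_pos: [0.6248, -0.1639, 0.2035]
ee_rot: [-3.141, 0.002, 0.459]
wrist_force: [0.9, 0.5, 0.2]
width: 0.094
```

```bash
python3 - <<'E'
from fit import *
st,ss=snapshot("top"),snapshot("scene")
for S in([st],[ss]):
    print('greendisc',locate(S,.466,-.25,None,'green')[1::2]);print('redd',locate(S,.624,-.1615,'green','red'))
    print('yv',union_fit(S,.444,.025,'yellow','yellow'))
print(get_obs()["tool_pos"])
a=np.hstack([st["pixels"][120:300,110:350],ss["pixels"][90:270,120:440]])
cv2.imwrite("pics/b2.png",cv2.resize(a[:,:,::-1],(800,257)))
E
```

```text
greendisc (array([ 0.46657128, -0.25024563]), np.float64(0.1075573773357339))
redd (array([ 0.62085547, -0.16146094]), array([ 0.6212699 , -0.16437231]), np.float64(0.7061569944171816), np.float64(0.3088134821225233))
yv (array([0.44474169, 0.02502658]), np.float64(0.04727103919358048))
greendisc (array([ 0.46093591, -0.25152458]), np.float64(0.21804352030057184))
redd (array([ 0.62440481, -0.16628169]), array([ 0.61906157, -0.16227315]), np.float64(0.31195565093450267), np.float64(0.05077086656034025))
yv (array([0.43766296, 0.02530614]), np.float64(0.15441342638750416))
[ 0.62506119 -0.16494904  0.20145752]
```

View pics/b2.png

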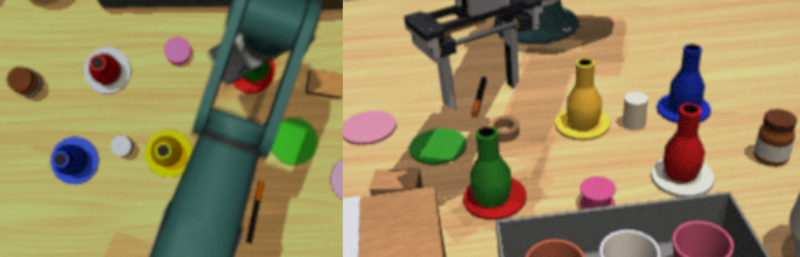

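Yellow is upright and centred on its disc, and the green disc is clear. Grasp green.

Call:
{"api": "play_rows", "payload": {
  "rows": [
    [9.4, [0, 0, 0], [0, 0, 0]],
    [9.4, [0, 0, -1.5], [0, 0, 0]],
    [9.4, [0, 0, -4], [0, 0, 0]],
    [9.4, [0, 0, -6.5], [0, 0, 0]],
    [9.4, [0, 0, -9], [0, 0, 0]],
    [9.4, [0, 0, -10.2], [0, 0, 0]],
    [9.4, [0, 0, -10.5], [0, 0, 0]],
    [9.4, [0, 0, -10.5], [0, 0, 0]]
  ]
}}

```text
time: 25.78
tool_pos: [0.6228, -0.16, 0.1]
ee_rot: [-3.141, 0.001, 0.461]
wrist_force: [0.3, -0.5, 0.5]
width: 0.0939
```

Call:
{"api": "play_rows", "payload": {
  "rows": [
    [6, [0, 0, 0], [0, 0, 0]],
    [4.5, [0, 0, 0], [0, 0, 0]],
    [4, [0, 0, 0], [0, 0, 0]],
    [4, [0, 0, 0], [0, 0, 0]],
    [4, [0, 0, 0], [0, 0, 0]],
    [3.8, [0, 0, 0], [0, 0, 0]],
    [3.6, [0, 0, 0], [0, 0, 0]],
    [3.4, [0, 0, 0], [0, 0, 0]]
  ]
}}

```text
time: 26.45
tool_pos: [0.6237, -0.1609, 0.1006]
ee_rot: [3.141, -0.0, 0.461]
wrist_force: [0.1, -1.2, 0.6]
width: 0.0443
```

Call:
{"api": "play_rows", "payload": {
  "rows": [
    [3.2, [0, 0, 0], [0, 0, 0]],
    [3, [0, 0, 0], [0, 0, 0]],
    [2.5, [0, 0, 0], [0, 0, 0]],
    [2, [0, 0, 0], [0, 0, 0]],
    [2, [0, 0, 0], [0, 0, 0]],
    [2, [0, 0, 0], [0, 0, 0]]
  ]
}}

```text
time: 26.95
tool_pos: [0.6237, -0.1608, 0.1006]
ee_rot: [3.141, -0.0, 0.461]
wrist_force: [0.3, -0.6, 0.1]
width: 0.0331
```

Call:
{"api": "play_rows", "payload": {
  "rows": [
    [2, [0, 0, 0.3], [0, 0, 0]],
    [2, [0, 0, 1], [0, 0, 0]],
    [2, [0, 0, 2], [0, 0, 0]],
    [2, [0, 0, 3], [0, 0, 0]],
    [2, [0, 0, 4], [0, 0, 0]],
    [2, [0, 0, 4.7], [0, 0, 0]],
    [2, [0, 0, 5], [0, 0, 0]],
    [2, [0, 0, 5], [0, 0, 0]]
  ]
}}

```text
time: 27.62
tool_pos: [0.6243, -0.1609, 0.1524]
ee_rot: [3.139, -0.002, 0.461]
wrist_force: [0.0, 0.3, -3.0]
width: 0.0336
```

Call:
{"api": "play_rows", "payload": {
  "rows": [
    [2, [0, 0, 1.5], [0, 0, 0]],
    [2, [-0.8, -0.5, 3], [0, 0, 0]],
    [2, [-2.8, -1.6, 4], [0, 0, 0]],
    [2, [-5.4, -3, 4], [0, 0, 0]],
    [2, [-8, -4.5, 4], [0, 0, 0]],
    [2, [-10.6, -6, 4], [0, 0, 0]],
    [2, [-13.2, -7.5, 4], [0, 0, 0]],
    [2, [-15, -8.6, 4], [0, 0, 0]]
  ]
}}

```text
time: 28.28
tool_pos: [0.4709, -0.2479, 0.1913]
ee_rot: [3.141, 0.001, 0.459]
wrist_force: [0.4, 0.7, -3.3]
width: 0.033
```

Call:
{"api": "play_rows", "payload": {
  "rows": [
    [2, [-0.6, -0.3, 0], [0, 0, 0]],
    [2, [-0.8, -0.4, 0], [0, 0, 0]],
    [2, [-0.8, -0.4, 0], [0, 0, 0]],
    [2, [-0.8, -0.4, -1], [0, 0, 0]],
    [2, [-0.8, -0.4, -2.5], [0, 0, 0]],
    [2, [-0.8, -0.4, -4.5], [0, 0, 0]],
    [2, [-0.8, -0.4, -6.2], [0, 0, 0]],
    [2, [-0.8, -0.4, -7], [0, 0, 0]]
  ]
}}

```text
time: 28.95
tool_pos: [0.465, -0.2488, 0.1167]
ee_rot: [-3.137, 0.002, 0.463]
wrist_force: [-1.2, 0.2, -3.5]
width: 0.0332
```

Call:
{"api": "play_rows", "payload": {
  "rows": [
    [2, [0, 0, -1.2], [0, 0, 0]],
    [2, [0, 0, -1.5], [0, 0, 0]],
    [2, [0, 0, -1.6], [0, 0, 0]],
    [2, [0, 0, -1.7], [0, 0, 0]],
    [2, [0, 0, -1.8], [0, 0, 0]],
    [2, [0, 0, -1.9], [0, 0, 0]],
    [2, [0, 0, -2], [0, 0, 0]],
    [2, [0, 0, -2], [0, 0, 0]]
  ]
}}

```text
time: 29.62
tool_pos: [0.4657, -0.2508, 0.1008]
ee_rot: [3.141, -0.0, 0.461]
wrist_force: [0.8, 0.7, -2.6]
width: 0.0334
```

Call:
{"api": "play_rows", "payload": {
  "rows": [
    [3.6, [0, 0, 0], [0, 0, 0]],
    [4, [0, 0, 0], [0, 0, 0]],
    [6, [0, 0, 0], [0, 0, 0]],
    [9.4, [0, 0, 0], [0, 0, 0]],
    [9.4, [0, 0, 0], [0, 0, 0]],
    [9.4, [0, 0, 0], [0, 0, 0]],
    [9.4, [0, 0, 0], [0, 0, 0]],
    [9.4, [0, 0, 0], [0, 0, 0]]
  ]
}}

```text
time: 30.28
tool_pos: [0.4656, -0.2507, 0.1005]
ee_rot: [3.141, 0.0, 0.461]
wrist_force: [-0.2, -0.3, -0.3]
width: 0.0768
```

Call:
{"api": "play_rows", "payload": {
  "rows": [
    [9.4, [0, 0, 0], [0, 0, 0]],
    [9.4, [0, 0, 0], [0, 0, 0]],
    [9.4, [0, 0, 1], [0, 0, 0]],
    [9.4, [0, 0, 3], [0, 0, 0]],
    [9.4, [0, 0, 5], [0, 0, 0]],
    [9.4, [0, 0, 7], [0, 0, 0]],
    [9.4, [0, 0, 9], [0, 0, 0]],
    [9.4, [0, 0, 10.5], [0, 0, 0]]
  ]
}}

```text
time: 30.95
tool_pos: [0.4661, -0.251, 0.2085]
ee_rot: [3.139, -0.002, 0.461]
wrist_force: [-0.2, -0.3, 0.2]
width: 0.094
```

```bash
python3 - <<'E'
from fit import *
st,ss=snapshot("top"),snapshot("scene")
for S in([st],[ss]):
    print('redd',locate(S,.624,-.1615,None,'red')[1::2]);print('redv',locate(S,.628,.159,'red','white'))
    print('gv',union_fit(S,.466,-.25,'green','green'))
E
```

```text
redd (array([ 0.62527504, -0.16158266]), np.float64(0.09619329838158193))
redv (array([0.62425977, 0.15568457]), array([0.62976647, 0.15929998]), np.float64(0.18058472892421232), np.float64(0.03305924557789302))
gv (array([ 0.4759707 , -0.24812988]), np.float64(7.963803921568627))
redd (array([ 0.6205663 , -0.16253347]), np.float64(0.09187868656391858))
redv (array([0.62217179, 0.15685725]), array([0.62273535, 0.16017838]), np.float64(0.12245903330925649), np.float64(0.11161569023842287))
gv (array([ 0.46016513, -0.25152461]), np.float64(0.15808197989172465))
```

Call:
{"api": "play_rows", "payload": {
  "rows": [
    [9.4, [0.5, 1.5, 0], [0, 0, 0]],
    [9.4, [1.7, 4.5, 0], [0, 0, 0]],
    [9.4, [2.9, 7.5, 0], [0, 0, 0]],
    [9.4, [4.1, 10.5, 0], [0, 0, 0]],
    [9.4, [5.3, 13.5, 0], [0, 0, 0]],
    [9.4, [6.5, 16.5, 0], [0, 0, 0]],
    [9.4, [7.7, 19.5, 0], [0, 0, 0]],
    [9.4, [8.9, 22.5, 0], [0, 0, 0]]
  ]
}}

```text
time: 31.72
tool_pos: [0.5544, -0.024, 0.2044]
ee_rot: [-3.141, 0.001, 0.461]
wrist_force: [0.2, -0.0, -0.4]
width: 0.0938
```

Call:
{"api": "play_rows", "payload": {
  "rows": [
    [9.4, [1.2, 3, 0], [0, 0, 0]],
    [9.4, [2.4, 6, 0], [0, 0, 0]],
    [9.4, [3.6, 9, 0], [0, 0, 0]],
    [9.4, [4.8, 12, 0], [0, 0, 0]],
    [9.4, [6, 15, 0], [0, 0, 0]],
    [9.4, [7, 17.5, 0], [0, 0, 0]],
    [9.4, [7.3, 18.5, 0], [0, 0, 0]],
    [9.4, [7.3, 18.5, 0], [0, 0, 0]]
  ]
}}

```text
time: 32.38
tool_pos: [0.6272, 0.1614, 0.2036]
ee_rot: [-3.141, 0.003, 0.464]
wrist_force: [-0.2, 0.4, 0.2]
width: 0.0941
```

Call:
{"api": "play_rows", "payload": {
  "rows": [
    [9.4, [0, 0, 0], [0, 0, 0]],
    [9.4, [0, 0, -1.5], [0, 0, 0]],
    [9.4, [0, 0, -4], [0, 0, 0]],
    [9.4, [0, 0, -6.5], [0, 0, 0]],
    [9.4, [0, 0, -9], [0, 0, 0]],
    [9.4, [0, 0, -10.2], [0, 0, 0]],
    [9.4, [0, 0, -10.5], [0, 0, 0]],
    [9.4, [0, 0, -10.5], [0, 0, 0]]
  ]
}}

```text
time: 33.05
tool_pos: [0.627, 0.158, 0.0999]
ee_rot: [-3.141, 0.002, 0.459]
wrist_force: [0.4, -0.1, 0.3]
width: 0.0936
```

Call:
{"api": "play_rows", "payload": {
  "rows": [
    [6, [0, 0, 0], [0, 0, 0]],
    [4.5, [0, 0, 0], [0, 0, 0]],
    [4, [0, 0, 0], [0, 0, 0]],
    [4, [0, 0, 0], [0, 0, 0]],
    [4, [0, 0, 0], [0, 0, 0]],
    [3.8, [0, 0, 0], [0, 0, 0]],
    [3.6, [0, 0, 0], [0, 0, 0]],
    [3.4, [0, 0, 0], [0, 0, 0]]
  ]
}}

```text
time: 33.72
tool_pos: [0.6276, 0.1594, 0.1005]
ee_rot: [3.141, -0.0, 0.461]
wrist_force: [0.0, 0.3, 0.4]
width: 0.0439
```

Call:
{"api": "play_rows", "payload": {
  "rows": [
    [3.2, [0, 0, 0], [0, 0, 0]],
    [3, [0, 0, 0], [0, 0, 0]],
    [2.5, [0, 0, 0], [0, 0, 0]],
    [2, [0, 0, 0], [0, 0, 0]],
    [2, [0, 0, 0], [0, 0, 0]],
    [2, [0, 0, 0], [0, 0, 0]]
  ]
}}

```text
time: 34.22
tool_pos: [0.6276, 0.1592, 0.1004]
ee_rot: [3.141, 0.0, 0.461]
wrist_force: [0.8, -1.1, -0.1]
width: 0.0334
```

Call:
{"api": "play_rows", "payload": {
  "rows": [
    [2, [0, 0, 0.3], [0, 0, 0]],
    [2, [0, 0, 1], [0, 0, 0]],
    [2, [0, 0, 2], [0, 0, 0]],
    [2, [0, 0, 3], [0, 0, 0]],
    [2, [0, 0, 4], [0, 0, 0]],
    [2, [0, 0, 4.7], [0, 0, 0]],
    [2, [0, 0, 5], [0, 0, 0]],
    [2, [0, 0, 5], [0, 0, 0]]
  ]
}}

```text
time: 34.88
tool_pos: [0.6283, 0.1595, 0.1524]
ee_rot: [3.141, -0.003, 0.461]
wrist_force: [1.1, -0.6, -3.3]
width: 0.0335
```

Call:
{"api": "play_rows", "payload": {
  "rows": [
    [2, [0, 0, 2], [0, 0, 0]],
    [2, [0, -0.5, 4], [0, 0, 0]],
    [2, [0, -2.5, 4], [0, 0, 0]],
    [2, [0, -5.5, 4], [0, 0, 0]],
    [2, [-0.1, -8.5, 4], [0, 0, 0]],
    [2, [-0.1, -11.5, 4], [0, 0, 0]],
    [2, [-0.2, -14.5, 4], [0, 0, 0]],
    [2, [-0.2, -17.5, 4], [0, 0, 0]]
  ]
}}

```text
time: 35.55
tool_pos: [0.6249, -0.0169, 0.1898]
ee_rot: [-3.141, 0.001, 0.461]
wrist_force: [0.7, 0.9, -2.7]
width: 0.0334
```

Call:
{"api": "play_rows", "payload": {
  "rows": [
    [2, [0, -3, 0], [0, 0, 0]],
    [2, [0, -6, 0], [0, 0, 0]],
    [2, [-0.1, -9, 0], [0, 0, 0]],
    [2, [-0.1, -12, 0], [0, 0, 0]],
    [2, [-0.1, -13.8, 0], [0, 0, 0]],
    [2, [-0.1, -14.6, 0], [0, 0, 0]],
    [2, [-0.1, -14.6, 0], [0, 0, 0]],
    [2, [-0.1, -14.6, 0], [0, 0, 0]]
  ]
}}

```text
time: 36.22
tool_pos: [0.6244, -0.1609, 0.19]
ee_rot: [-3.14, 0.0, 0.461]
wrist_force: [0.2, 1.3, -2.8]
width: 0.0333
```

Call:
{"api": "play_rows", "payload": {
  "rows": [
    [2, [0, 0, -1], [0, 0, 0]],
    [2, [0, 0, -2.5], [0, 0, 0]],
    [2, [0, 0, -4.5], [0, 0, 0]],
    [2, [0, 0, -6.2], [0, 0, 0]],
    [2, [0, 0, -7.2], [0, 0, 0]],
    [2, [0, 0, -8], [0, 0, 0]],
    [2, [0, 0, -8.4], [0, 0, 0]],
    [2, [0, 0, -8.5], [0, 0, 0]]
  ]
}}

```text
time: 36.88
tool_pos: [0.6244, -0.1609, 0.1049]
ee_rot: [-3.141, 0.001, 0.462]
wrist_force: [0.3, 0.6, -3.0]
width: 0.0337
```

Call:
{"api": "play_rows", "payload": {
  "rows": [
    [2, [0, 0, -0.1], [0, 0, 0]],
    [2, [0, 0, -0.2], [0, 0, 0]],
    [2, [0, 0, -0.3], [0, 0, 0]],
    [2, [0, 0, -0.4], [0, 0, 0]],
    [2, [0, 0, -0.5], [0, 0, 0]],
    [2, [0, 0, -0.5], [0, 0, 0]]
  ]
}}

```text
time: 37.38
tool_pos: [0.6245, -0.1617, 0.1005]
ee_rot: [3.142, 0.0, 0.461]
wrist_force: [-0.2, -0.1, -4.2]
width: 0.0334
```

Call:
{"api": "play_rows", "payload": {
  "rows": [
    [3.6, [0, 0, 0], [0, 0, 0]],
    [4, [0, 0, 0], [0, 0, 0]],
    [6, [0, 0, 0], [0, 0, 0]],
    [9.4, [0, 0, 0], [0, 0, 0]],
    [9.4, [0, 0, 0], [0, 0, 0]],
    [9.4, [0, 0, 0], [0, 0, 0]],
    [9.4, [0, 0, 0], [0, 0, 0]],
    [9.4, [0, 0, 0], [0, 0, 0]]
  ]
}}

```text
time: 38.05
tool_pos: [0.6246, -0.1616, 0.1006]
ee_rot: [3.141, -0.0, 0.461]
wrist_force: [-0.2, 0.2, 0.1]
width: 0.0766
```

Call:
{"api": "play_rows", "payload": {
  "rows": [
    [9.4, [0, 0, 0], [0, 0, 0]],
    [9.4, [0, 0, 0], [0, 0, 0]],
    [9.4, [0, 0, 1], [0, 0, 0]],
    [9.4, [0, 0, 3], [0, 0, 0]],
    [9.4, [0, 0, 5], [0, 0, 0]],
    [9.4, [0, 0, 7], [0, 0, 0]],
    [9.4, [0, 0, 9], [0, 0, 0]],
    [9.4, [0, 0, 10.5], [0, 0, 0]]
  ]
}}

```text
time: 38.72
tool_pos: [0.6251, -0.1618, 0.2087]
ee_rot: [3.139, -0.002, 0.461]
wrist_force: [0.8, 0.9, -0.3]
width: 0.0941
```

Call:
{"api": "play_rows", "payload": {
  "rows": [
    [9.4, [-2, 1, 0], [0, 0, 0]],
    [9.4, [-5, 2, 0], [0, 0, 0]],
    [9.4, [-8, 3, 0], [0, 0, 0]],
    [9.4, [-11, 4, 0], [0, 0, 0]],
    [9.4, [-14, 4, 0], [0, 0, 0]],
    [9.4, [-17, 4, 0], [0, 0, 0]],
    [9.4, [-20, 4, 0], [0, 0, 0]],
    [9.4, [-23, 4, 0], [0, 0, 0]]
  ]
}}

```text
time: 39.38
tool_pos: [0.3932, -0.1214, 0.2064]
ee_rot: [3.14, -0.001, 0.461]
wrist_force: [-0.3, 0.0, 0.7]
width: 0.0938
```

Call:
{"api": "play_rows", "payload": {
  "rows": [
    [9.4, [-1, -3, 0], [0, 0, 0]],
    [9.4, [-3, -7, 0], [0, 0, 0]],
    [9.4, [-6, -11, 0], [0, 0, 0]],
    [9.4, [-9, -15, 0], [0, 0, 0]],
    [9.4, [-12, -19, 0], [0, 0, 0]],
    [9.4, [-14, -23, 0], [0, 0, 0]],
    [9.4, [-14, -27, 0], [0, 0, 0]],
    [9.4, [-14, -29, 0], [0, 0, 0]]
  ]
}}

```text
time: 40.05
tool_pos: [0.2534, -0.4088, 0.2072]
ee_rot: [3.139, 0.0, 0.459]
wrist_force: [0.5, -0.6, -0.5]
width: 0.094
```

```bash
python3 - <<'E'
from fit import *
st,ss=snapshot("top"),snapshot("scene")
for n,S in(('top',[st]),('scene',[ss])):
  for c,x,y in[('red',.6245,-.162),('yellow',.444,.025),('green',.466,-.2505),('blue',.430,.230)]:
    print(n,c,union_fit(S,x,y,c,c))
cv2.imwrite("pics/ftop.png",st["pixels"][:,:,::-1]);cv2.imwrite("pics/fscene.png",ss["pixels"][:,:,::-1])
E
```

```text
top red (array([ 0.62447847, -0.1615543 ]), np.float64(0.11265687517085414))
top yellow (array([0.44439273, 0.02444843]), np.float64(0.02878836903298173))
top green (array([ 0.46674139, -0.25046782]), np.float64(0.05761299825094357))
top blue (array([0.43165562, 0.22886144]), np.float64(0.11530180699730874))
scene red (array([ 0.61955849, -0.16311661]), np.float64(0.0986304533592))
scene yellow (array([0.43642744, 0.02504982]), np.float64(0.16183497289700866))
scene green (array([ 0.46016975, -0.25144954]), np.float64(0.1466185861317707))
scene blue (array([0.42438062, 0.23092069]), np.float64(0.1912146907720477))
```

View pics/ftop.png

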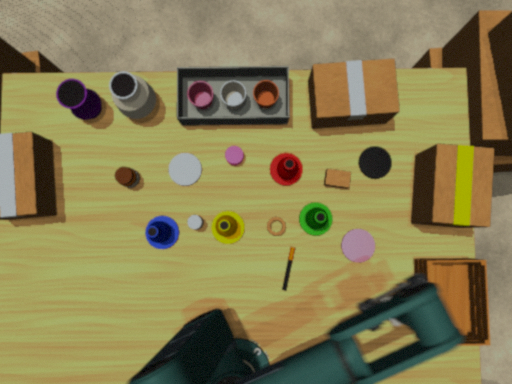

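View pics/fscene.png

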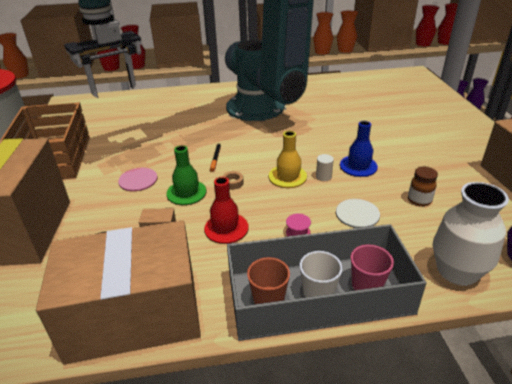

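Both views show all four vases upright on discs of their own colour: red (286,168), green (316,218), yellow (228,226) and blue (162,232). The jar is still at (125,176) and the arm is well clear. Handing in.

Call:
{"api": "play_rows", "payload": {
  "rows": [
    [9.4, [0, 0, 0], [0, 0, 0]],
    [9.4, [0, 0, 0], [0, 0, 0]],
    [9.4, [0, 0, 0], [0, 0, 0]],
    [9.4, [0, 0, 0], [0, 0, 0]]
  ]
}}

```text
time: 40.48
tool_pos: [0.2558, -0.4059, 0.2063]
ee_rot: [3.14, -0.0, 0.463]
wrist_force: [0.8, 0.5, -0.0]
width: 0.0943
```

```bash
python3 -c "
from bench import *
print(close_job())"
```

```text
the job is handed in; nothing more can be done
None
```

All four vases now stand upright on the discs of their own colour, and I handed the job in at about 40 s of the 136 s allowed. I moved red to the white spare disc, then blue, yellow and green to their discs, and finally red from the spare disc to the red disc.

**Last checks:**
- **Position:** The final pictures from both cameras show every vase upright. The top-view fits, which treat vase and disc as one centred shape, matched the disc centres to about 2 mm. I did not measure each vase's offset from its disc separately at the end.
- **Other items:** The candle jar looks unmoved at its starting pixels, but I did not measure it. The arm was clear of everything.

**What disagreed or went wrong:**
- **Camera mismatch:** The side ("scene") camera read x about 5–8 mm lower than the top camera throughout. I relied on the top view, because an error shared by pick-up and set-down points largely cancels.
- **First grasp:** The fingers finished closing on red only after the lift had begun, so it was held about 5 mm off. I lowered it slowly onto the spare disc until I felt contact. The later grasps closed fully before lifting.

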